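# Assemble two casting flasks for investing

## Task

Assemble the two casting sets, the large one first: lower the large steel flask over the wax tree fully down into the seat of the large rubber base and let go, then put the large collar fully down on that flask; then do the same with the small flask and the small collar on the small base. Set each part down gently and upright, without dropping it, and let it go; do not push the steel block, the red ring box or the glass jar about.

Things in the scene. Friction and masses are not known exactly. Their poses are not given: they have to be found in the camera images.
- large_base: The LARGE of two casting bases, fixed to the bench: round black rubber disc 72 mm across, yellow wax tree in its middle (52 mm above the bench, 15 mm radius). The flask goes over the tree into a round seat: floor 10 mm above the bench, lip 58 mm inner diameter, lip top at 18 mm, bevelled outward as lead-in. Origin: centre of the underside, on the bench; z up.
- small_base: The SMALL of two casting bases, fixed to the bench: round black rubber disc 54 mm across, yellow wax tree in its middle (36 mm above the bench, 9 mm radius). The flask goes over the tree into a round seat: floor 10 mm above the bench, lip 40 mm inner diameter, lip top at 18 mm, bevelled outward as lead-in. Origin: centre of the underside, on the bench; z up.
- large_flask: The LARGE of two casting flasks: a plain bright steel tube open at both ends, outer diameter 54 mm, wall 3 mm, 70 mm tall, about 270 g, standing upright, loose. Origin: centre of its lower end; z up along the tube. Seated in its base, its origin is 10 mm above the base's origin.
- small_flask: The SMALL of two casting flasks: a plain bright steel tube open at both ends, outer diameter 36 mm, wall 3 mm, 50 mm tall, about 120 g, standing upright, loose. Origin: centre of its lower end; z up along the tube. Seated in its base, its origin is 10 mm above the base's origin.
- large_collar: The LARGE of two splash collars: loose stiff black ring, 30 mm tall, outer diameter 64 mm (flared to 68 in the lowest 5 mm), hole 46 mm, 50 g, right way up (flare down). Its lower 12 mm, 58 mm inside, bevelled, slips over the large flask's top until a ledge rests on the rim; its origin is then 58 mm above the flask's. Origin: centre of underside; z up.
- small_collar: The SMALL of two splash collars: loose stiff black ring, 30 mm tall, outer diameter 46 mm (flared to 50 in the lowest 5 mm), hole 28 mm, 30 g, right way up (flare down). Its lower 12 mm, 40 mm inside, bevelled, slips over the small flask's top until a ledge rests on the rim; its origin is then 38 mm above the flask's. Origin: centre of underside; z up.
- bench_block: Bystander, leave alone: loose square steel bench block 80 x 80 x 22 mm. Origin: centre of its underside.
- ring_box: Bystander, leave alone: loose small red ring box 48 x 48 x 36 mm. Origin: centre of its underside.
- jar: Bystander, leave alone: loose closed glass jar, 60 mm across, 70 mm tall. Origin: centre of its underside.

How it is judged:
By the outcome, as a careful person would: the job done as asked, in the order asked, and still so for the second after the job is handed in, with the robot touching nothing.
It also fails if it takes over 112 s, if anything falls off the work surface, if the arm or the gripper's body presses on something with over 40 N, if the wrist force passes 120 N, or if a joint passes its speed limit or range.

## Robot

A 6-joint arm with a two-finger parallel gripper is mounted at the origin on the work surface. World frame = base frame: x ahead of the robot, y to its left, z up, the work surface at z = 0. Lengths are in m, angles in rad, forces in N, time in s.
With the tool pointing down it reaches from about 0.3 to 0.875 m from the base axis. Payload 4.2 kg.
Tool frame: the origin (TCP) lies midway between the tips of the shut fingers; the grasp point (between the pads) lies 19 mm behind it (robot.grip_point_offset is the distance from the TCP to the grasp point, in m); z points along the fingers, y is the line along which they close (so a half turn about z gives the same grasp; the last joint's range is limited). The gripper opens to 85 mm and grips with 20 to 120 N. Pads are 22 mm wide; open, the fingers measure 114 mm over their backs; the gripper's body (76 mm by 85 mm) begins 54 mm behind the grasp point. The pads swing forward as they close: fully open they stand 13 mm farther back than shut.
Start: joints at [1.176, 0.32, 1.565, -0, 1.257, -0.02], TCP at [0.211, 0.535, 0.231] pointing down, gripper open.
Joint ranges: [-3.11, 3.11], [-0.84, 2.01], [0.21, 2.61], [-1.34, 4.49], [0.05, 2.63], [-2.56, 2.56]. Speed limits (rad/s): [2.57, 2.57, 3.14, 3.14, 3.14, 3.14].

## Interface

Orientations are given as a unit quaternion [x, y, z, w].
In Python, from rig import robot gives the robot as it stands.
- The arm moves only by the tool drive_tool, never from a script. Its argument "commands" is a list of rows, each an object with "hand": the finger opening in mm, from 0 to 85.4; "slide": the shift along the tool's x, y, z in mm, a list of three; "twist": the turn about the tool's z in rad. In form: [{"hand": hand, "slide": [x, y, z], "twist": twist}, ...]. A call has exactly 5 rows; each row is the pose to reach, as a shift and turn from the pose commanded when the call began, along the tool's axes at that moment; what a row does not reach only later rows make up. A row lasts 1/8 s, in which the tool goes at most 62.5 mm and 10.7 degrees, less where a joint would pass 70% of its speed; a pose out of reach is approached as far as the arm can. A call with a gripper value outside its range is refused whole. The fingers move at their own pace and stop on an object; "grip_force" is the grip in N (left out, the last holds). Time passes only in rows, so rows that repeat a pose let the fingers close, or fill a call up. It gives the time, the measured TCP pose, the force, the opening and the grip force at its end, in the units of the state.
- robot.read_state(): the state, without advancing time (a new reading comes with each control period).
- robot.read_camera(name): name is "scene" or "top" or "wrist"; returns a dict with "img" (400x640x3 uint8, red, green, blue), "range_z" (400x640 float32, m along the optical axis (not along the pixel's ray), 0 where there is no reading), "intrinsics" (3x3 intrinsics, pixels), "R" (3x3) and "t" (3): a world point X has camera coordinates R X + t; the wrist camera has in their place "tool_from_camera" (4x4, takes a point from camera to tool coordinates, whose origin is the TCP and whose axes are the flange's). Camera axes: x right, y down, z forward; pixel columns grow to the right and rows downward; lengths in m; the calibration is good to about 2 mm. A picture is of the moment at which its call begins: read the wrist's pose just before it.
- robot.finish_job(): hands the job in; it is judged then, once.
The state is a dict: "t": time; "joint_pos": joint angles; "joint_velocities": joint speeds; "tau": joint torques, N m; "tool_pos": TCP position; "tcp_rot": TCP orientation; "ft_force": force on the tool from outside, world axes, zero at the start; "wrist_torque": the same for the moment, N m; "grip_width": opening from 0.0 (shut) to 1.0 (fully open); "grasp_force": force on a finger pad.
Only numpy, scipy, OpenCV 4.12 (cv2) and the standard library are available. Lean on these libraries where they do the work, as an engineer would, in place of code of your own. Each camera call takes 0.05 s, during which the arm holds its last target. There are 200 camera calls.

## Working session

There is one attempt and no reset: what is moved stays moved. The work goes in short steps, Python scripts to look and compute and a tool call to move; the robot and the scene stay as the last step left them, time stands still between calls to the robot, and variables do not carry over. Pictures are saved under pics/ and viewed, at most 14 in all, crops included, and the job is handed in when it is done.

Besides the shell and the picture viewer there is one more tool, called after ">>>" as name([rows], argument=value, ...), one row to a line, values as JSON. drive_tool: Moves the arm, as the interface text tells. Its arguments: {"type":"object","properties":{"commands":{"type":"array","items":{"type":"object","properties":{"hand":{"type":"number"},"slide":{"type":"array","items":{"type":"number"}},"twist":{"type":"number"}}}},"grip_force":{"type":"number"}},"required":["commands"]}

```bash
mkdir -p pics; ls; python3 - <<'E'
from rig import robot
import cv2,numpy as np
print(robot.read_state())
for n in ["top","scene"]:
    c=robot.read_camera(n); cv2.imwrite(f"pics/{n}0.png",c["img"][:,:,::-1]); np.savez(f"{n}0.npz",**c)
    print(n,c["intrinsics"],c["R"],c["t"],(c["range_z"]>0).mean())
print(robot.grip_point_offset)
E
```

```text
pics
{'t': 0.0, 'joint_pos': array([ 1.17599762e+00,  3.20309094e-01,  1.56570057e+00,  3.69545579e-05,
        1.25737919e+00, -1.99927255e-02]), 'joint_velocities': array([ 0.00028883, -0.0009971 , -0.00022995,  0.00165682,  0.00144533,
        0.00012623]), 'tau': array([ 9.30830211e-04, -4.15512979e+01, -2.34172976e+01,  3.18035163e-04,
        8.01080401e-03, -1.40914491e-06]), 'tool_pos': array([0.21030312, 0.53464525, 0.23046401]), 'tcp_rot': array([ 1.86313526e-01,  9.82489930e-01, -8.75235928e-04, -2.02125182e-04]), 'ft_force': array([0.51372116, 0.19757869, 0.62230442]), 'wrist_torque': array([ 0.01968704, -0.0365409 , -0.00178168]), 'grasp_force': 0.0, 'grip_width': 1.0027225185411863}
top [[425.08502887   0.         323.87019266]
 [  0.         425.08502887 200.31952292]
 [  0.           0.           1.        ]] [[ 0.02747599 -0.99962041 -0.00202565]
 [-0.97381585 -0.02630913 -0.22581082]
 [ 0.22567181  0.00817699 -0.97416907]] [5.95548622e-04 5.56892759e-01 1.00407039e+00] 0.99608984375
scene [[363.65321871   0.         320.68485889]
 [  0.         363.65321871 201.49725859]
 [  0.           0.           1.        ]] [[-0.82949139  0.55813331  0.02076634]
 [ 0.30092729  0.47793914 -0.82523751]
 [-0.47051759 -0.67827825 -0.56440395]] [ 0.42511608 -0.12626095  1.16580723] 0.99618359375
0.0187
```

View pics/top0.png

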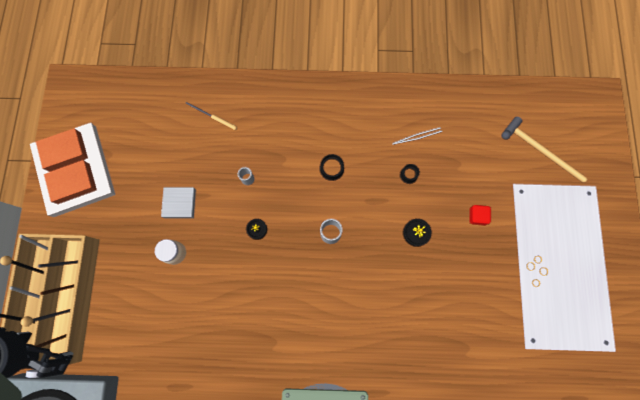

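View pics/scene0.png

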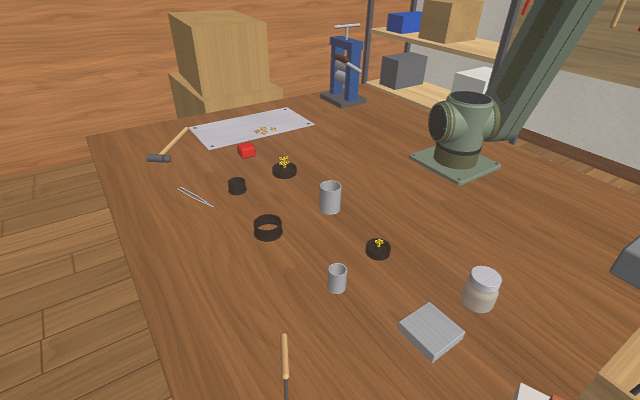

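The top view shows the large base at (417,232), large flask at (331,231) and large collar at (332,167). The small base is at (257,229), small flask at (245,175) and small collar at (410,174). The box is at (480,215), the block at (178,202) and the jar at (168,251). The scene view shows all of them standing upright.

```bash
cat > h.py <<'E'
import numpy as np,cv2
from scipy.optimize import least_squares
from scipy.spatial.transform import Rotation
def cloud(c,R=None,t=None):
    """world points HxWx3; R,t world->camera"""
    K=c["intrinsics"];R=c["R"] if R is None else R;t=c["t"] if t is None else t
    v,u=np.mgrid[:400,:640];z=c["range_z"]
    p=np.stack([(u-K[0,2])/K[0,0]*z,(v-K[1,2])/K[1,1]*z,z],-1)
    return (p-t)@R
def circ(p,r=None):
    m=p.mean(0)
    f=(lambda q:np.hypot(*(p-q[:2]).T)-(q[2] if r is None else r))
    q=least_squares(f,[*m,r or .025],loss="soft_l1",f_scale=.001)
    return q.x, np.sqrt(np.mean(f(q.x)**2))
def wrist(robot):
    s=robot.read_state();c=robot.read_camera("wrist")
    T=np.eye(4);T[:3,:3]=Rotation.from_quat(s["tcp_rot"]).as_matrix();T[:3,3]=s["tool_pos"]
    M=np.linalg.inv(T@c["tool_from_camera"])
    c["R"],c["t"]=M[:3,:3],M[:3,3]
    return s,c
E
python3 - <<'E'
from h import *
px=dict(LB=(417,232),LF=(331,231),LC=(332,167),SB=(257,229),SF=(245,175),SC=(410,174),box=(480,215),blk=(178,202),jar=(168,251))
c=dict(np.load("top0.npz"));W=cloud(c)
cs=dict(np.load("scene0.npz"));Ws=cloud(cs)
print("bench z",np.median(W[280:300,250:400,2]),np.median(Ws[300:320,180:250,2]))
for n,(u,v) in px.items():
    P=W[v-24:v+24,u-24:u+24].reshape(-1,3);P=P[P[:,2]>.006]
    zt=np.percentile(P[:,2],98);m=P[:,:2].mean(0)
    Q=Ws.reshape(-1,3);Q=Q[(np.hypot(*(Q[:,:2]-m).T)<.06)&(Q[:,2]>.006)]
    for nm,X in(("top",P),("sc",Q)):
        z=np.percentile(X[:,2],97);top=X[X[:,2]>z-.006]
        q,e=circ(top[:,:2])
        print(n,nm,"ztop %.3f"%z,"bbox mid",((top.min(0)+top.max(0))/2)[:2].round(4),"ext",np.ptp(top,0)[:2].round(3),"fit",q.round(4),round(e,4))
E
```

```text
bench z 0.0008165239315629112 0.0001548476113642702
LB top ztop 0.050 bbox mid [ 0.4082 -0.1153] ext [0.185 0.245] fit [ 0.3461 -0.1511  0.161 ] 0.0056
LB sc ztop 0.048 bbox mid [ 0.4897 -0.226 ] ext [0.025 0.02 ] fit [ 0.4892 -0.2376  0.0127] 0.0039
LF top ztop 1.104 bbox mid [0.3157 0.007 ] ext [0. 0.] fit [0.3262 0.0175 0.0149] 0.0
LF sc ztop 0.070 bbox mid [ 0.4844 -0.0027] ext [0.054 0.054] fit [ 0.4848 -0.0024  0.0253] 0.0014
LC top ztop 0.528 bbox mid [0.3157 0.007 ] ext [0. 0.] fit [0.3262 0.0175 0.0149] 0.0
LC sc ztop 0.031 bbox mid [ 6.619e-01 -6.000e-04] ext [0.062 0.064] fit [ 0.662  -0.0007  0.0303] 0.0012
SB top ztop 0.036 bbox mid [0.4065 0.1032] ext [0.182 0.192] fit [0.371 0.128 0.133] 0.0033
SB sc ztop 0.033 bbox mid [0.489  0.1901] ext [0.019 0.016] fit [0.4914 0.1933 0.0057] 0.0029
SF top ztop 1.104 bbox mid [0.3157 0.007 ] ext [0. 0.] fit [0.3262 0.0175 0.0149] 0.0
SF sc ztop 0.051 bbox mid [0.6273 0.2244] ext [0.036 0.037] fit [0.6272 0.2244 0.0163] 0.0011
SC top ztop 1.104 bbox mid [0.3157 0.007 ] ext [0. 0.] fit [0.3262 0.0175 0.0149] 0.0
SC sc ztop 0.031 bbox mid [ 0.6491 -0.2107] ext [0.046 0.049] fit [ 0.6495 -0.2088  0.0213] 0.0014
box top ztop 0.040 bbox mid [ 0.4387 -0.202 ] ext [0.246 0.418] fit [ 0.5377 -0.3868  0.0177] 0.0757
box sc ztop 0.038 bbox mid [ 0.5432 -0.3877] ext [0.046 0.048] fit [ 0.542  -0.3852  0.0186] 0.0063
blk top ztop 0.027 bbox mid [0.4543 0.2237] ext [0.277 0.433] fit [0.5525 0.3976 0.0321] 0.0581
blk sc ztop 0.024 bbox mid [0.5538 0.3993] ext [0.083 0.081] fit [0.5555 0.4004 0.0321] 0.0114
jar top ztop 0.074 bbox mid [0.3805 0.2153] ext [0.13  0.416] fit [0.4204 0.3978 0.0188] 0.0505
jar sc ztop 0.071 bbox mid [0.4229 0.3984] ext [0.053 0.052] fit [0.4248 0.3994 0.0197] 0.0065
```

>>> drive_tool([
  {"hand": 85, "slide": [-45, -40, 0], "twist": 0},
  {"hand": 85, "slide": [-90, -80, 0], "twist": 0},
  {"hand": 85, "slide": [-135, -120, 0], "twist": 0},
  {"hand": 85, "slide": [-180, -160, 0], "twist": 0},
  {"hand": 85, "slide": [-225, -200, 0], "twist": 0},
], grip_force=40)

```text
t: 0.72
tool_pos: [0.3471, 0.2648, 0.2312]
tcp_rot: [0.186, 0.983, -0.0, 0.0]
ft_force: [2.0, 0.7, 0.6]
grip_width: 0.995
grasp_force: 0.0
```

>>> drive_tool([
  {"hand": 85, "slide": [-57, -50, 0], "twist": -0.1},
  {"hand": 85, "slide": [-114, -100, 0], "twist": -0.2},
  {"hand": 85, "slide": [-171, -150, 0], "twist": -0.3},
  {"hand": 85, "slide": [-227, -199.5, 0], "twist": -0.375},
  {"hand": 85, "slide": [-227, -199.5, 0], "twist": -0.375},
])

```text
t: 1.35
tool_pos: [0.4854, -0.0044, 0.2311]
tcp_rot: [0.0, 1.0, 0.0, -0.0]
ft_force: [0.9, 0.2, -0.1]
grip_width: 1.001
grasp_force: 0.0
```

```bash
python3 - <<'E'
from rig import robot
from h import *
s,c=wrist(robot); cv2.imwrite("pics/w1.png",c["img"][:,:,::-1]); np.savez("w1.npz",**c)
print(s["tool_pos"],s["tcp_rot"],s["joint_pos"],c["tool_from_camera"],c["intrinsics"][0])
E
```

```text
[ 0.48540073 -0.00440918  0.23106013] [ 3.21607869e-04  9.99999939e-01  7.98394747e-05 -1.11175395e-04] [-3.28762822e-02  1.78779885e-01  1.75943448e+00  1.63238616e-04
  1.20360572e+00 -1.60308801e+00] [[ 1.00413962e-03 -9.53032633e-01 -3.02865964e-01  7.72352881e-02]
 [ 9.99999463e-01  8.79093382e-04  5.49201371e-04 -1.37977397e-03]
 [-2.57159364e-04 -3.02866353e-01  9.53033004e-01 -1.43524024e-01]
 [ 0.00000000e+00  0.00000000e+00  0.00000000e+00  1.00000000e+00]] [328.90397381   0.         317.80449759]
```

View pics/w1.png

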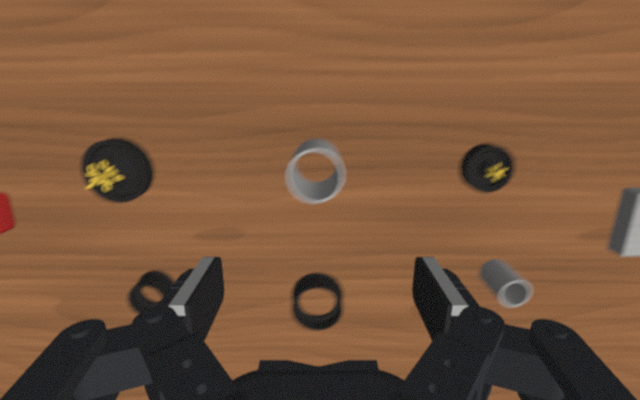

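The wrist view is wide. The large flask rim is at about (316,172), the large base at (117,170) and the small base at (487,168). The collars are at (317,300) and (152,293), and the small flask is at (507,285).

```bash
cat >> h.py <<'E'
G=dict(LB=(.4895,-.2345,.018,.036,.029),LF=(.4845,-.0026,.070,.027,.024),LC=(.662,-.0006,.030,.032,.023),SB=(.4895,.1915,.018,.027,.020),SF=(.6273,.2244,.050,.018,.015),SC=(.6492,-.2095,.030,.023,.014))
def rim(c,n,dz=0,g=None):
    """centre of the annular top face (height, outer and inner radius known) from depth-points, and from a disc-edge fit"""
    x,y,z,ro,ri=G[n]; z+=dz
    if g is not None: x,y=g
    W=cloud(c).reshape(-1,3); ok=(c["range_z"].ravel()>0)
    P=W[ok&(np.abs(W[:,2]-z)<.004)&(np.hypot(W[:,0]-x,W[:,1]-y)<ro+.015)]
    if len(P)<15: return n,"few",len(P)
    def f(q):
        r=np.hypot(P[:,0]-q[0],P[:,1]-q[1]); return np.maximum(r-ro,0)+np.maximum(ri-r,0)
    a=least_squares(f,[x,y],loss="soft_l1",f_scale=.001)
    b,e=circ(P[:,:2])
    return n,len(P),"band",a.x.round(4),"circ",b.round(4),round(e,4),"z",np.median(P[:,2]).round(4),"bbox",((P.min(0)+P.max(0))/2)[:2].round(4),np.ptp(P,0)[:2].round(4)
E
python3 - <<'E'
from h import *
for f in("w1","scene0","top0"):
    c=dict(np.load(f+".npz"));print(f)
    for n in G: print(*rim(c,n))
E
```

```text
w1
LB 1601 band [ 0.4919 -0.2307] circ [ 0.491  -0.2286  0.0317] 0.0103 z 0.0181 bbox [ 0.4909 -0.2293] [0.0704 0.0725]
LF 623 band [ 0.4826 -0.0056] circ [ 0.4824 -0.0056  0.0251] 0.001 z 0.0709 bbox [ 0.483  -0.0055] [0.054  0.0532]
LC 546 band [ 0.6603 -0.004 ] circ [ 0.6595 -0.004   0.0303] 0.001 z 0.0305 bbox [ 0.6602 -0.0041] [0.0639 0.0618]
SB 1088 band [0.4888 0.188 ] circ [0.4878 0.1863 0.0233] 0.0063 z 0.0184 bbox [0.4878 0.1871] [0.0532 0.054 ]
SF 408 band [0.6249 0.2211] circ [0.6245 0.2207 0.0163] 0.001 z 0.0504 bbox [0.6252 0.2216] [0.0371 0.036 ]
SC 286 band [ 0.6479 -0.2123] circ [ 0.6477 -0.2114  0.0212] 0.001 z 0.03 bbox [ 0.6458 -0.2128] [0.0415 0.0442]
scene0
LB 129 band [ 0.4922 -0.2276] circ [ 0.4934 -0.2247  0.032 ] 0.0111 z 0.0173 bbox [ 0.492 -0.226] [0.0712 0.0718]
LF 98 band [ 0.4843 -0.0024] circ [ 0.4846 -0.0026  0.0253] 0.0015 z 0.0694 bbox [ 0.4844 -0.0027] [0.0536 0.0539]
LC 132 band [ 0.6621 -0.0011] circ [ 0.6619 -0.0008  0.0303] 0.0012 z 0.0293 bbox [ 6.619e-01 -6.000e-04] [0.0623 0.0635]
SB 186 band [0.489  0.1886] circ [0.4906 0.1904 0.0237] 0.007
[... 256 characters left out ...]
.0459 0.0489]
top0
LB 273 band [ 0.4919 -0.2272] circ [ 0.4906 -0.2259  0.0313] 0.0095 z 0.0174 bbox [ 0.4904 -0.2249] [0.0684 0.0703]
LF 86 band [ 0.4823 -0.0023] circ [ 0.4821 -0.0024  0.0253] 0.001 z 0.0708 bbox [ 0.4822 -0.0026] [0.0526 0.0519]
LC 96 band [ 6.597e-01 -6.000e-04] circ [ 0.6593 -0.001   0.0303] 0.001 z 0.0302 bbox [ 0.6597 -0.0014] [0.064  0.0611]
SB 173 band [0.4892 0.1909] circ [0.4881 0.1903 0.0228] 0.0058 z 0.0179 bbox [0.4881 0.1896] [0.0504 0.052 ]
SF 53 band [0.6251 0.2244] circ [0.6248 0.2242 0.0162] 0.0012 z 0.0505 bbox [0.6253 0.2251] [0.0363 0.0351]
SC 70 band [ 0.6473 -0.2091] circ [ 0.6473 -0.2086  0.0214] 0.0011 z 0.0299 bbox [ 0.6476 -0.2097] [0.0453 0.0451]
```

>>> drive_tool([
  {"hand": 85, "slide": [-2, -56, 0], "twist": 0},
  {"hand": 85, "slide": [-4, -112, 0], "twist": 0},
  {"hand": 85, "slide": [-6, -168, 0], "twist": 0},
  {"hand": 85, "slide": [-6, -223, 0], "twist": 0},
  {"hand": 85, "slide": [-6, -223, 0], "twist": 0},
])

```text
t: 2.02
tool_pos: [0.4905, -0.2281, 0.2305]
tcp_rot: [0.002, 1.0, -0.0, -0.0]
ft_force: [0.0, 0.9, 0.6]
grip_width: 0.992
grasp_force: 0.0
```

```bash
cat >> h.py <<'E'
def disc(c,n,zmin=.006):
    """centre of a black rubber base/collar: hull of its points above the bench, edges at top height"""
    x,y,z,ro,ri=G[n]
    W=cloud(c);m=((np.abs(W[...,2]-z)<.003)&(np.hypot(W[...,0]-x,W[...,1]-y)<ro+.012)&(c["range_z"]>0)).reshape(400,640)
    p=W[m][:,:2]; h=cv2.convexHull(p.astype(np.float32))[:,0]
    (cx,cy),r=cv2.minEnclosingCircle(h)
    b,e=circ(h.astype(float))
    return n,"mec",round(cx,4),round(cy,4),round(r,4),"hullfit",b.round(4),round(e,5)
E
cat > look.py <<'E'
import sys
from rig import robot
from h import *
tag=sys.argv[1]
for k in range(2): s,c=wrist(robot)
np.savez(tag+".npz",**c);print(s["t"],s["tool_pos"].round(4),s["tcp_rot"].round(4))
for n in sys.argv[2:]:
    print(*rim(c,n));print("  ",*disc(c,n))
E
python3 look.py w2 LB SC
```

```text
2.075 [ 0.4905 -0.2261  0.2306] [ 1.4e-03  1.0e+00  5.0e-04 -6.0e-04]
LB 1468 band [ 0.4927 -0.2292] circ [ 0.491  -0.2294  0.0315] 0.0093 z 0.0183 bbox [ 0.4908 -0.2291] [0.0707 0.0708]
   LB mec 0.4912 -0.2296 0.0361 hullfit [ 0.4909 -0.2294  0.0356] 0.00021
SC 389 band [ 0.6483 -0.2121] circ [ 0.6475 -0.2123  0.0213] 0.001 z 0.0306 bbox [ 0.6484 -0.212 ] [0.0463 0.0448]
   SC mec 0.6484 -0.2117 0.0234 hullfit [ 0.6482 -0.2122  0.0228] 0.00025
```

>>> drive_tool([
  {"hand": 85, "slide": [2, 56, 0], "twist": 0},
  {"hand": 85, "slide": [4, 112, 0], "twist": 0},
  {"hand": 85, "slide": [6, 168, 0], "twist": 0},
  {"hand": 85, "slide": [6, 223, 0], "twist": 0},
  {"hand": 85, "slide": [6, 223, 0], "twist": 0},
])

```text
t: 2.75
tool_pos: [0.4838, 0.0024, 0.2314]
tcp_rot: [-0.004, 1.0, 0.001, -0.0]
ft_force: [1.2, -0.4, 0.2]
grip_width: 0.997
grasp_force: 0.0
```

```bash
python3 look.py w3 LF LC LB SB
```

```text
2.8 [4.841e-01 4.000e-04 2.314e-01] [-2.9e-03  1.0e+00 -0.0e+00 -1.0e-04]
LF 620 band [ 0.4826 -0.0055] circ [ 0.4824 -0.0056  0.0251] 0.0009 z 0.0709 bbox [ 0.4828 -0.0054] [0.0538 0.0533]
   LF mec 0.4829 -0.0055 0.0271 hullfit [ 0.4828 -0.0055  0.0267] 0.00015
LC 543 band [ 0.6603 -0.004 ] circ [ 0.6595 -0.004   0.0302] 0.001 z 0.0305 bbox [ 0.6606 -0.0042] [0.0644 0.0618]
   LC mec 0.6605 -0.0045 0.0326 hullfit [ 0.6602 -0.0041  0.0318] 0.00027
LB 1587 band [ 0.4918 -0.2306] circ [ 0.491  -0.2286  0.0318] 0.0102 z 0.0181 bbox [ 0.4913 -0.2292] [0.0708 0.0726]
   LB mec 0.4912 -0.229 0.0369 hullfit [ 0.4913 -0.2291  0.036 ] 0.00038
SB 1068 band [0.4887 0.188 ] circ [0.4878 0.1863 0.0232] 0.0063 z 0.0184 bbox [0.4877 0.1871] [0.0529 0.0537]
   SB mec 0.4882 0.1872 0.0275 hullfit [0.4879 0.1872 0.0269] 0.00027
```

>>> drive_tool([
  {"hand": 85, "slide": [1, -4, 50], "twist": 0},
  {"hand": 85, "slide": [1, -4, 100], "twist": 0},
  {"hand": 85, "slide": [1, -4, 150], "twist": 0},
  {"hand": 85, "slide": [1, -4, 190], "twist": 0},
  {"hand": 85, "slide": [1, -4, 199], "twist": 0},
])

```text
t: 3.48
tool_pos: [0.482, -0.007, 0.0302]
tcp_rot: [0.001, 1.0, 0.0, -0.003]
ft_force: [0.4, -0.0, 1.4]
grip_width: 0.991
grasp_force: 0.0
```

>>> drive_tool([
  {"hand": 75, "slide": [0, 0, 0], "twist": 0},
  {"hand": 65, "slide": [0, 0, 0], "twist": 0},
  {"hand": 60, "slide": [0, 0, 0], "twist": 0},
  {"hand": 56, "slide": [0, 0, 0], "twist": 0},
  {"hand": 52, "slide": [0, 0, 0], "twist": 0},
])

```text
t: 4.1
tool_pos: [0.4846, -0.0059, 0.0335]
tcp_rot: [-0.0, 1.0, 0.0, 0.001]
ft_force: [-0.2, 0.8, 7.2]
grip_width: 0.627
grasp_force: 41.2
```

>>> drive_tool([
  {"hand": 48, "slide": [0, 0, 0], "twist": 0},
  {"hand": 45, "slide": [0, 0, 0], "twist": 0},
  {"hand": 45, "slide": [0, 0, 0], "twist": 0},
  {"hand": 45, "slide": [0, 0, 0], "twist": 0},
  {"hand": 45, "slide": [0, 0, 0], "twist": 0},
])

```text
t: 4.72
tool_pos: [0.4846, -0.0059, 0.0335]
tcp_rot: [-0.0, 1.0, 0.0, 0.001]
ft_force: [-0.6, 0.6, 6.7]
grip_width: 0.626
grasp_force: 41.2
```

```bash
python3 look.py w4 LF; python3 -c "
from rig import robot
s=robot.read_state();print(s['ft_force'],s['grip_width'],s['grasp_force'])
import numpy as np,cv2
cv2.imwrite('pics/w4.png',np.load('w4.npz')['img'][:,:,::-1])"
```

```text
4.775 [ 0.4846 -0.0059  0.0335] [-0.0e+00  1.0e+00  2.0e-04  1.1e-03]
LF 5549 band [ 0.4818 -0.0072] circ [ 0.4815 -0.0072  0.0254] 0.0026 z 0.0705 bbox [ 0.4823 -0.0055] [0.0545 0.0772]
   LF mec 0.4763 -0.0035 0.0368 hullfit [ 0.4824 -0.0073  0.0276] 0.0046
[-1.68418299  1.46878299  6.34440309] 0.6311975879213464 41.23121481388807
```

View pics/w4.png

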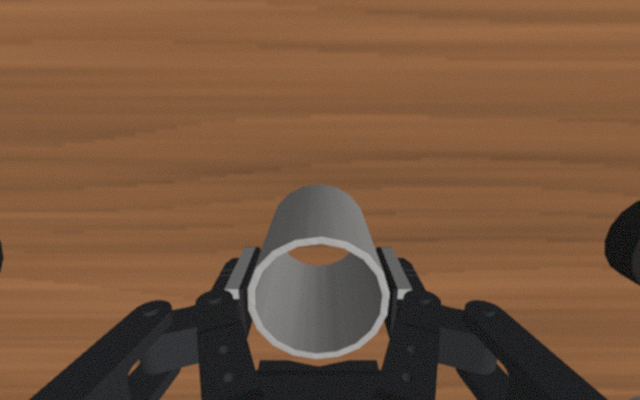

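The large flask is held between the pads, with its rim ellipse centred at about (319,298).

```bash
cat >> h.py <<'E'
def held(c,z,ro,ri,x,y,dz=.003):
    "centre of a held bright rim at height z near x,y (pads left out)"
    W=cloud(c).reshape(-1,3);g=c["img"].reshape(-1,3).min(1)
    P=W[(abs(W[:,2]-z)<dz)&(abs(W[:,1]-y)<ro-.003)&(abs(W[:,0]-x)<ro+.008)&(g>110)]
    f=lambda q:(lambda r:np.maximum(r-ro,0)+np.maximum(ri-r,0))(np.hypot(P[:,0]-q[0],P[:,1]-q[1]))
    return len(P),least_squares(f,[x,y],loss="soft_l1",f_scale=.0005).x.round(4),circ(P[:,:2],(ro+ri)/2)[0][:2].round(4),((P.min(0)+P.max(0))/2)[:2].round(4)
E
python3 - <<'E'
from h import *
c=dict(np.load("w4.npz"))
for z in(.069,.070,.071):print(*held(c,z,.027,.024,.4825,-.006))
E
```

```text
2812 [ 0.4822 -0.007 ] [ 0.482  -0.0069] [ 0.4824 -0.006 ]
2775 [ 0.4822 -0.0071] [ 0.482 -0.007] [ 0.4823 -0.006 ]
2660 [ 0.4822 -0.0071] [ 0.4821 -0.0071] [ 0.4823 -0.006 ]
```

>>> drive_tool([
  {"hand": 45, "slide": [0, 0, -10], "twist": 0},
  {"hand": 45, "slide": [0, 0, -35], "twist": 0},
  {"hand": 45, "slide": [0, 0, -60], "twist": 0},
  {"hand": 45, "slide": [0, 0, -80], "twist": 0},
  {"hand": 45, "slide": [0, 0, -80], "twist": 0},
])

```text
t: 5.45
tool_pos: [0.4847, -0.0062, 0.1136]
tcp_rot: [-0.0, 1.0, -0.0, 0.002]
ft_force: [0.2, 0.5, -3.3]
grip_width: 0.628
grasp_force: 43.1
```

>>> drive_tool([
  {"hand": 45, "slide": [-2, -50, 0], "twist": 0},
  {"hand": 45, "slide": [-4, -100, 0], "twist": 0},
  {"hand": 45, "slide": [-6, -150, 0], "twist": 0},
  {"hand": 45, "slide": [-8, -195, 0], "twist": 0},
  {"hand": 45, "slide": [-8, -221, 0], "twist": 0},
])

```text
t: 6.08
tool_pos: [0.4911, -0.229, 0.1109]
tcp_rot: [0.001, 1.0, 0.0, -0.001]
ft_force: [0.1, -0.4, -3.0]
grip_width: 0.63
grasp_force: 43.5
```

>>> drive_tool([
  {"hand": 45, "slide": [0, 0, 5], "twist": 0},
  {"hand": 45, "slide": [0, 0, 10], "twist": 0},
  {"hand": 45, "slide": [0, 0, 15], "twist": 0},
  {"hand": 45, "slide": [0, 0, 15], "twist": 0},
  {"hand": 45, "slide": [0, 0, 15], "twist": 0},
])

```text
t: 6.7
tool_pos: [0.4921, -0.2267, 0.0974]
tcp_rot: [-0.001, 1.0, 0.0, 0.0]
ft_force: [0.4, 0.1, -2.9]
grip_width: 0.623
grasp_force: 43.5
```

```bash
python3 - <<'E'
from rig import robot
from h import *
s,c=wrist(robot); s=robot.read_state();print(s["t"],s["tool_pos"].round(4),s["tcp_rot"].round(4))
np.savez("w5.npz",**c);x,y,z=s["tool_pos"]
zr=z+.0365
cv2.imwrite("pics/w5.png",c["img"][:,:,::-1])
print("wrist",*held(c,zr,.027,.024,x-.002,y))
for n in("top","scene"):
    b=robot.read_camera(n);np.savez(n+"5.npz",**b)
    print(n,*held(b,zr,.027,.024,x-.002,y,.006))
    o=dict(np.load(n+"0.npz"));print(*rim(o,"LB"),disc(o,"LB"),disc(o,"LF"))
a=np.load("top5.npz")["img"][150:270,340:490];b=np.load("scene5.npz")["img"][110:230,210:360]
cv2.imwrite("pics/ts5.png",cv2.resize(np.hstack([a,b])[:,:,::-1],None,fx=2.6,fy=2.6))
E
```

```text
6.75 [ 0.4922 -0.2268  0.0975] [-4.e-04  1.e+00 -1.e-04  2.e-04]
wrist 2815 [ 0.4897 -0.2279] [ 0.4895 -0.2278] [ 0.49   -0.2268]h.py:11: RuntimeWarning: Mean of empty slice.
  m=p.mean(0)
  ret = um.true_divide(
Traceback (most recent call last):
  File "h.py", line 47, in held
    return len(P),least_squares(f,[x,y],loss="soft_l1",f_scale=.0005).x.round(4),circ(P[:,:2],(ro+ri)/2)[0][:2].round(4),((P.min(0)+P.max(0))/2)[:2].round(4)
                                                                                 ~~~~^^^^^^^^^^^^^^^^^^^
  File "h.py", line 13, in circ
    q=least_squares(f,[*m,r or .025],loss="soft_l1",f_scale=.001)
ValueError: Initial guess is outside of provided bounds
```

```bash
python3 - <<'E'
from rig import robot
from h import *
b=robot.read_camera("scene");np.savez("scene5.npz",**b)
W=cloud(b).reshape(-1,3)
P=W[(abs(W[:,0]-.49)<.05)&(abs(W[:,1]+.227)<.028)&(W[:,2]>.07)&(W[:,2]<.115)]
print(len(P)); 
if len(P)>20: print(circ(P[:,:2],.027))
for n in("top","scene"):
    o=dict(np.load(n+"0.npz"));print(n,*rim(o,"LB"),disc(o,"LB"),disc(o,"LF"),disc(o,"LC"))
a=np.load("w5.npz")["img"][:,120:520];q=b["img"][90:250,200:360]
cv2.imwrite("pics/ts5.png",np.hstack([a,cv2.resize(q,(400,400))])[:,:,::-1])
E
```

```text
223
(array([ 0.49101191, -0.226723  ,  0.027     ]), np.float64(0.0012998928563719638))
top LB 273 band [ 0.4919 -0.2272] circ [ 0.4906 -0.2259  0.0313] 0.0095 z 0.0174 bbox [ 0.4904 -0.2249] [0.0684 0.0703] ('LB', 'mec', 0.4905, -0.2256, 0.0363, 'hullfit', array([ 0.4903, -0.2255,  0.0354]), np.float64(0.00061)) ('LF', 'mec', 0.4822, -0.0024, 0.027, 'hullfit', array([ 0.4824, -0.0025,  0.0264]), np.float64(0.0003)) ('LC', 'mec', 0.6598, -0.0004, 0.0325, 'hullfit', array([ 0.6598, -0.0009,  0.0315]), np.float64(0.00052))
scene LB 129 band [ 0.4922 -0.2276] circ [ 0.4934 -0.2247  0.032 ] 0.0111 z 0.0173 bbox [ 0.492 -0.226] [0.0712 0.0718] ('LB', 'mec', 0.4924, -0.2252, 0.0369, 'hullfit', array([ 0.4926, -0.226 ,  0.0354]), np.float64(0.00099)) ('LF', 'mec', 0.4842, -0.003, 0.0276, 'hullfit', array([ 0.4839, -0.0026,  0.0269]), np.float64(0.00053)) ('LC', 'mec', 0.6621, -0.0003, 0.0336, 'hullfit', array([ 0.6622, -0.0012,  0.0319]), np.float64(0.00085))
```

View pics/ts5.png

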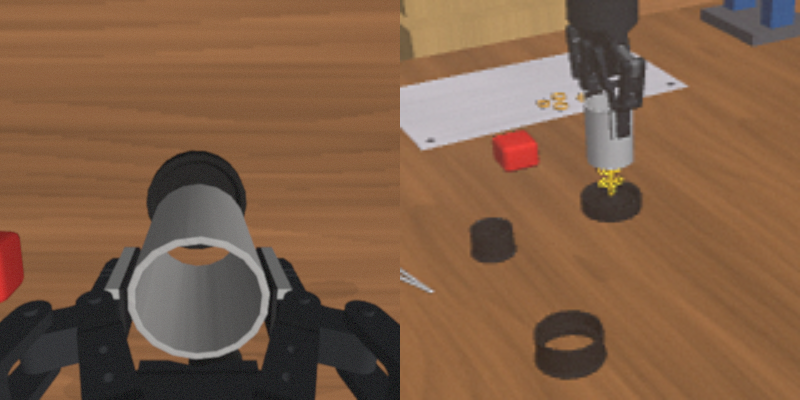

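The flask hangs upright over the base. In the scene view its bottom is just above the wax tree.

```bash
python3 - <<'E'
from h import *
c=dict(np.load("w5.npz"))
W=cloud(c).reshape(-1,3);g=c["img"].reshape(-1,3).astype(int);st=(np.ptp(g,axis=1)<25)&(g.min(1)>60)
for z in np.arange(.068,.136,.008):
    P=W[st&(abs(W[:,2]-z)<.004)&(abs(W[:,1]+.227)<.03)&(W[:,0]<.478)&(W[:,0]>.45)]
    if len(P)>20:
        q,e=circ(P[:,:2],.027);print(round(z,3),len(P),q[:2].round(4),e.round(5),"ext mid y",((P[:,1].min()+P[:,1].max())/2).round(4))
print(disc(c,"LB"))
# base lower/upper discs visible part, sides extents
for z in (.004,.008,.012,.016,.018):
    P=W[(abs(W[:,2]-z)<.002)&(np.hypot(W[:,0]-.491,W[:,1]+.229)<.05)&(g.max(1)<60)]
    if len(P)>20:print("base",z,len(P),circ(P[:,:2],.036)[0].round(4),((P[:,1].min()+P[:,1].max())/2).round(4),P[:,0].min().round(4))
b=dict(np.load("scene5.npz"));W=cloud(b).reshape(-1,3)
for n,z0,z1 in(("flask",.066,.074),("flask",.074,.082),("flask",.082,.09)):
    P=W[(abs(W[:,0]-.49)<.05)&(abs(W[:,1]+.227)<.035)&(W[:,2]>z0)&(W[:,2]<z1)]
    P=P[np.hypot(P[:,0]-.49,P[:,1]+.227)>.02]
    print(n,len(P),circ(P[:,:2],.027)[0][:2].round(4),"free r",circ(P[:,:2])[0].round(4))
for o in(b,dict(np.load("scene0.npz"))):
    W=cloud(o).reshape(-1,3)
    P=W[(abs(W[:,0]-.49)<.05)&(abs(W[:,1]+.227)<.05)&(W[:,2]>.004)&(W[:,2]<.015)]
    P=P[np.hypot(P[:,0]-.492,P[:,1]+.2265)>.03]
    print("base side",len(P),circ(P[:,:2],.036)[0][:2].round(4),"free r",circ(P[:,:2])[0].round(4))
E
```

```text
0.068 239 [ 0.4403 -0.2282] 0.00578 ext mid y -0.2276
0.076 339 [ 0.4399 -0.2271] 0.00631 ext mid y -0.2277
0.084 389 [ 0.4404 -0.2288] 0.00588 ext mid y -0.2277
0.092 448 [ 0.4401 -0.2278] 0.00605 ext mid y -0.2274
0.1 519 [ 0.4402 -0.2274] 0.00604 ext mid y -0.2276
0.108 598 [ 0.4404 -0.2282] 0.00599 ext mid y -0.2275
0.116 717 [ 0.4402 -0.2284] 0.00606 ext mid y -0.2278
0.124 853 [ 0.4402 -0.2275] 0.00601 ext mid y -0.228
0.132 1901 [ 0.4421 -0.2284] 0.00643 ext mid y -0.2278
('LB', 'mec', 0.4907, -0.2294, 0.036, 'hullfit', array([ 0.4906, -0.2293,  0.0357]), np.float64(0.00018))
base 0.004 38 [ 0.4912 -0.2292  0.036 ] -0.229 0.4551
base 0.008 126 [ 0.4952 -0.2219  0.036 ] -0.2292 0.455
base 0.012 1408 [ 0.5064 -0.2279  0.036 ] -0.229 0.455
base 0.016 493 [ 0.4972 -0.2282  0.036 ] -0.2291 0.4551
base 0.018 1420 [ 0.4947 -0.2289  0.036 ] -0.2291 0.4551
flask 46 [ 0.514  -0.1853] free r [ 0.4916 -0.2267  0.0268]
flask 48 [ 0.4912 -0.2268] free r [ 0.4912 -0.2268  0.0269]
flask 49 [ 0.491  -0.2266] free r [ 0.4918 -0.2256  0.0259]
base side 86 [ 0.4914 -0.2274] free r [ 0.493  -0.2248  0.0334]
base side 86 [ 0.4915 -0.227 ] free r [ 0.4933 -0.2244  0.0332]
```

>>> drive_tool([
  {"hand": 45, "slide": [-0.7, -0.9, 12], "twist": 0},
  {"hand": 45, "slide": [-0.7, -0.9, 24], "twist": 0},
  {"hand": 45, "slide": [-0.7, -0.9, 34], "twist": 0},
  {"hand": 45, "slide": [-0.7, -0.9, 42], "twist": 0},
  {"hand": 45, "slide": [-0.7, -0.9, 44], "twist": 0},
])

```text
t: 7.48
tool_pos: [0.4923, -0.2278, 0.0525]
tcp_rot: [-0.0, 1.0, 0.0, -0.001]
ft_force: [0.2, 0.2, -3.5]
grip_width: 0.628
grasp_force: 43.5
```

>>> drive_tool([
  {"hand": 45, "slide": [0, 0, 1], "twist": 0},
  {"hand": 45, "slide": [0, 0, 2], "twist": 0},
  {"hand": 45, "slide": [0, 0, 3], "twist": 0},
  {"hand": 45, "slide": [0, 0, 4], "twist": 0},
  {"hand": 45, "slide": [0, 0, 5], "twist": 0},
])

```text
t: 8.1
tool_pos: [0.4927, -0.228, 0.0483]
tcp_rot: [-0.0, 1.0, -0.0, 0.0]
ft_force: [-1.2, 0.2, -2.9]
grip_width: 0.621
grasp_force: 43.5
```

>>> drive_tool([
  {"hand": 45, "slide": [0, 0, 1], "twist": 0},
  {"hand": 45, "slide": [0, 0, 2], "twist": 0},
  {"hand": 45, "slide": [0, 0, 3], "twist": 0},
  {"hand": 45, "slide": [0, 0, 4], "twist": 0},
  {"hand": 45, "slide": [0, 0, 4], "twist": 0},
])

```text
t: 8.72
tool_pos: [0.4926, -0.228, 0.0442]
tcp_rot: [-0.0, 1.0, 0.0, -0.0]
ft_force: [0.1, 0.2, -3.3]
grip_width: 0.625
grasp_force: 43.5
```

>>> drive_tool([
  {"hand": 45, "slide": [0, 0, 0.3], "twist": 0},
  {"hand": 45, "slide": [0, 0, 0.6], "twist": 0},
  {"hand": 45, "slide": [0, 0, 0.9], "twist": 0},
  {"hand": 45, "slide": [0, 0, 1.2], "twist": 0},
  {"hand": 45, "slide": [0, 0, 1.2], "twist": 0},
])

```text
t: 9.35
tool_pos: [0.4926, -0.228, 0.0435]
tcp_rot: [-0.0, 1.0, -0.0, 0.0]
ft_force: [-1.2, 1.5, 3.6]
grip_width: 0.622
grasp_force: 43.9
```

>>> drive_tool([
  {"hand": 57, "slide": [0, 0, 0], "twist": 0},
  {"hand": 62, "slide": [0, 0, 0], "twist": 0},
  {"hand": 70, "slide": [0, 0, 0], "twist": 0},
  {"hand": 80, "slide": [0, 0, 0], "twist": 0},
  {"hand": 85, "slide": [0, 0, 0], "twist": 0},
])

```text
t: 9.98
tool_pos: [0.4927, -0.228, 0.043]
tcp_rot: [-0.0, 1.0, 0.0, 0.0]
ft_force: [0.1, -0.3, 0.2]
grip_width: 0.99
grasp_force: 0.0
```

>>> drive_tool([
  {"hand": 85, "slide": [0, 0, -10], "twist": 0},
  {"hand": 85, "slide": [0, 0, -50], "twist": 0},
  {"hand": 85, "slide": [0, 0, -100], "twist": 0},
  {"hand": 85, "slide": [0, 0, -150], "twist": 0},
  {"hand": 85, "slide": [0, 0, -187], "twist": 0},
])

```text
t: 10.6
tool_pos: [0.493, -0.2282, 0.2334]
tcp_rot: [-0.0, 1.0, -0.001, 0.002]
ft_force: [0.7, -0.7, 0.2]
grip_width: 0.995
grasp_force: 0.0
```

>>> drive_tool([
  {"hand": 85, "slide": [0, 0, 0], "twist": 0},
  {"hand": 85, "slide": [0, 0, 0], "twist": 0},
  {"hand": 85, "slide": [0, 0, 0], "twist": 0},
  {"hand": 85, "slide": [0, 0, 0], "twist": 0},
  {"hand": 85, "slide": [0, 0, 0], "twist": 0},
])

```text
t: 11.22
tool_pos: [0.4925, -0.228, 0.2295]
tcp_rot: [-0.0, 1.0, 0.0, -0.001]
ft_force: [1.4, 0.1, 0.6]
grip_width: 0.998
grasp_force: 0.0
```

```bash
python3 - <<'E'
import re
s=open("h.py").read()
s=s.replace("def cloud","",0)
open("h.py","w").write(s+"\nG['LFs']=(.4906,-.2292,.080,.027,.024)\nG['SFs']=(.4885,.1872,.060,.018,.015)\n")
E
python3 look.py w6 LFs LB; python3 -c "
import numpy as np,cv2
cv2.imwrite('pics/w6.png',np.load('w6.npz')['img'][:,:,::-1])"
```

```text
11.275 [ 0.4925 -0.228   0.2296] [-1.e-04  1.e+00  2.e-04 -4.e-04]
LFs 676 band [ 0.4905 -0.2296] circ [ 0.4903 -0.2296  0.0251] 0.001 z 0.0809 bbox [ 0.4905 -0.2294] [0.0533 0.0525]
   LFs mec 0.4907 -0.2295 0.027 hullfit [ 0.4907 -0.2296  0.0267] 0.00016
LB 1085 band [ 0.4926 -0.2301] circ [ 0.4857 -0.2297  0.0281] 0.0095 z 0.0182 bbox [ 0.4853 -0.2294] [0.0599 0.0714]
   LB mec 0.4909 -0.2295 0.0359 hullfit [ 0.4902 -0.2295  0.0351] 0.00317
```

View pics/w6.png

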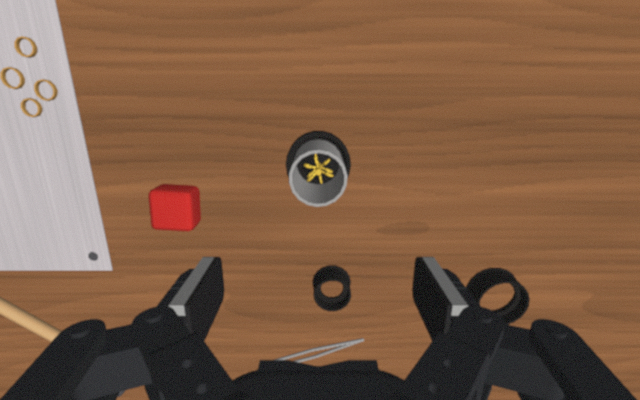

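The flask is seated, with its rim 10 mm higher than it stood on the bench, at about (318,178). The base's black lip is visible around it.

>>> drive_tool([
  {"hand": 85, "slide": [-42, 56, 0], "twist": 0},
  {"hand": 85, "slide": [-84, 112, 0], "twist": 0},
  {"hand": 85, "slide": [-126, 168, 0], "twist": 0},
  {"hand": 85, "slide": [-160, 212, 0], "twist": 0},
  {"hand": 85, "slide": [-169.5, 225.4, 0], "twist": 0},
])

```text
t: 11.95
tool_pos: [0.6635, 0.0003, 0.2295]
tcp_rot: [-0.001, 1.0, 0.0, -0.0]
ft_force: [-0.2, -0.7, -0.3]
grip_width: 0.995
grasp_force: 0.0
```

>>> drive_tool([
  {"hand": 85, "slide": [0, 0, 20], "twist": 0},
  {"hand": 85, "slide": [0, 0, 40], "twist": 0},
  {"hand": 85, "slide": [0, 0, 50], "twist": 0},
  {"hand": 85, "slide": [0, 0, 50], "twist": 0},
  {"hand": 85, "slide": [0, 0, 50], "twist": 0},
])

```text
t: 12.58
tool_pos: [0.6626, -0.0028, 0.1811]
tcp_rot: [0.0, 1.0, 0.0, 0.001]
ft_force: [0.5, 0.2, 0.4]
grip_width: 0.993
grasp_force: 0.0
```

```bash
python3 look.py w7 LC
```

```text
12.625 [ 0.6626 -0.0028  0.1812] [0.    1.    0.    0.001]
LC 792 band [ 0.6604 -0.0042] circ [ 0.6599 -0.0041  0.0301] 0.0009 z 0.0308 bbox [ 0.6605 -0.0038] [0.0638 0.0629]
   LC mec 0.6604 -0.0042 0.0321 hullfit [ 0.6604 -0.0041  0.0318] 0.00017
```

>>> drive_tool([
  {"hand": 85, "slide": [0.3, 0, 50], "twist": 0},
  {"hand": 85, "slide": [0.3, 0, 100], "twist": 0},
  {"hand": 85, "slide": [0.3, 0, 140], "twist": 0},
  {"hand": 85, "slide": [0.3, 0, 165], "twist": 0},
  {"hand": 85, "slide": [0.3, 0, 175], "twist": 0},
], grip_force=25)

```text
t: 13.3
tool_pos: [0.6613, -0.0027, 0.004]
tcp_rot: [-0.0, 1.0, 0.0, -0.001]
ft_force: [0.7, 0.2, 0.5]
grip_width: 0.994
grasp_force: 0.0
```

>>> drive_tool([
  {"hand": 80, "slide": [0, 0, 0], "twist": 0},
  {"hand": 74, "slide": [0, 0, 0], "twist": 0},
  {"hand": 70, "slide": [0, 0, 0], "twist": 0},
  {"hand": 66, "slide": [0, 0, 0], "twist": 0},
  {"hand": 62, "slide": [0, 0, 0], "twist": 0},
])

```text
t: 13.92
tool_pos: [0.6621, -0.0026, 0.0061]
tcp_rot: [-0.0, 1.0, 0.0, 0.001]
ft_force: [-0.7, -0.3, 4.8]
grip_width: 0.742
grasp_force: 26.8
```

>>> drive_tool([
  {"hand": 58, "slide": [0, 0, 0], "twist": 0},
  {"hand": 56, "slide": [0, 0, 0], "twist": 0},
  {"hand": 56, "slide": [0, 0, 0], "twist": 0},
  {"hand": 56, "slide": [0, 0, 0], "twist": 0},
  {"hand": 56, "slide": [0, 0, 0], "twist": 0},
])

```text
t: 14.55
tool_pos: [0.6622, -0.0026, 0.006]
tcp_rot: [-0.0, 1.0, 0.0, 0.001]
ft_force: [-1.3, 0.8, 6.2]
grip_width: 0.746
grasp_force: 27.0
```

```bash
python3 look.py w8; python3 -c "
import numpy as np,cv2
cv2.imwrite('pics/w8.png',np.load('w8.npz')['img'][:,:,::-1])"
```

```text
14.6 [ 0.6622 -0.0026  0.006 ] [-1.e-04  1.e+00  0.e+00  6.e-04]
```

View pics/w8.png

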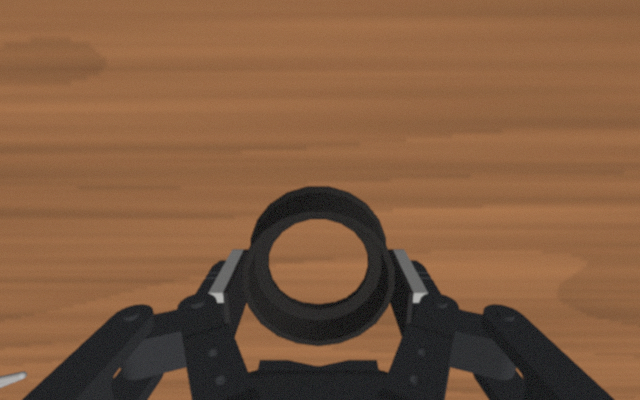

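The collar is held upright between the pads, its hole centred at about (318,262).

>>> drive_tool([
  {"hand": 56, "slide": [0, 0, -10], "twist": 0},
  {"hand": 56, "slide": [0, 0, -40], "twist": 0},
  {"hand": 56, "slide": [0, 0, -80], "twist": 0},
  {"hand": 56, "slide": [0, 0, -115], "twist": 0},
  {"hand": 56, "slide": [0, 0, -120], "twist": 0},
])

```text
t: 15.28
tool_pos: [0.6634, -0.0027, 0.1282]
tcp_rot: [-0.0, 1.0, -0.0, 0.003]
ft_force: [0.4, -0.3, -0.9]
grip_width: 0.742
grasp_force: 27.9
```

>>> drive_tool([
  {"hand": 56, "slide": [36, -48, 0], "twist": 0},
  {"hand": 56, "slide": [76, -101, 0], "twist": 0},
  {"hand": 56, "slide": [116, -154, 0], "twist": 0},
  {"hand": 56, "slide": [150, -199, 0], "twist": 0},
  {"hand": 56, "slide": [169.6, -225.4, 0], "twist": 0},
])

```text
t: 15.9
tool_pos: [0.4893, -0.2295, 0.1238]
tcp_rot: [0.001, 1.0, 0.001, -0.001]
ft_force: [0.9, -0.4, 0.1]
grip_width: 0.743
grasp_force: 27.9
```

>>> drive_tool([
  {"hand": 56, "slide": [0, 0, 10], "twist": 0},
  {"hand": 56, "slide": [0, 0, 20], "twist": 0},
  {"hand": 56, "slide": [0, 0, 25], "twist": 0},
  {"hand": 56, "slide": [0, 0, 25], "twist": 0},
  {"hand": 56, "slide": [0, 0, 25], "twist": 0},
])

```text
t: 16.52
tool_pos: [0.4928, -0.2276, 0.1002]
tcp_rot: [-0.001, 1.0, -0.0, 0.0]
ft_force: [-0.2, 0.2, -0.5]
grip_width: 0.74
grasp_force: 28.0
```

```bash
python3 - <<'E'
from rig import robot
from h import *
s,c=wrist(robot); s=robot.read_state();print(s["t"],s["tool_pos"].round(4),s["ft_force"],s["grasp_force"])
np.savez("w9.npz",**c)
b=robot.read_camera("scene")
x,y,z=s["tool_pos"];zt=z+.024
W=cloud(c).reshape(-1,3);g=c["img"].reshape(-1,3).astype(int)
# collar top face
P=W[(abs(W[:,2]-zt)<.003)&(abs(W[:,1]-y)<.028)&(abs(W[:,0]-x)<.045)]
f=lambda q:(lambda r:np.maximum(r-.032,0)+np.maximum(.023-r,0))(np.hypot(P[:,0]-q[0],P[:,1]-q[1]))
print("collar",len(P),least_squares(f,[x-.002,y],loss="soft_l1",f_scale=.0005).x.round(4),np.median(P[:,2]))
print(rim(c,"LFs"))
q=b["img"][90:250,200:360]
cv2.imwrite("pics/ts9.png",np.hstack([c["img"][:,120:520],cv2.resize(q,(400,400))])[:,:,::-1])
E
```

```text
16.575 [ 0.4927 -0.2277  0.1003] [-0.22827545 -0.40106891  0.0926832 ] 27.961418899940327
collar 3356 [ 0.4908 -0.229 ] 0.12458816572924086
('LFs', 1001, 'band', array([ 0.4899, -0.2295]), 'circ', array([ 0.4905, -0.2295,  0.0246]), np.float64(0.001), 'z', np.float64(0.0806), 'bbox', array([ 0.5049, -0.2291]), array([0.0254, 0.0511]))
```

View pics/ts9.png

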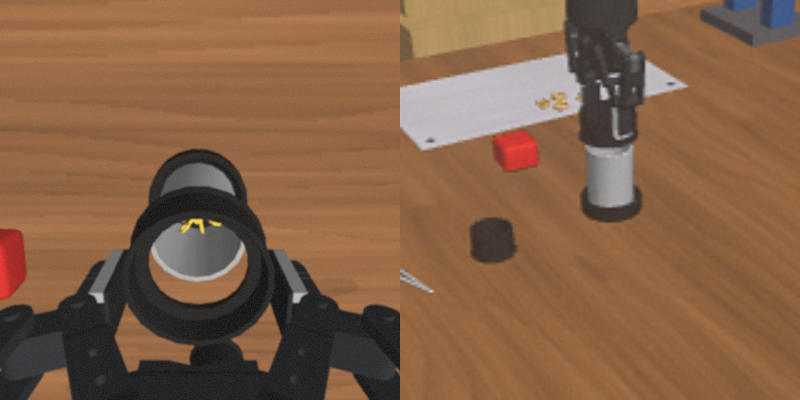

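The collar hangs centred over the seated flask, about 0.5 mm off.

>>> drive_tool([
  {"hand": 56, "slide": [0.2, -0.4, 4], "twist": 0},
  {"hand": 56, "slide": [0.2, -0.4, 8], "twist": 0},
  {"hand": 56, "slide": [0.2, -0.4, 11], "twist": 0},
  {"hand": 56, "slide": [0.2, -0.4, 14], "twist": 0},
  {"hand": 56, "slide": [0.2, -0.4, 16], "twist": 0},
])

```text
t: 17.25
tool_pos: [0.4919, -0.2284, 0.0838]
tcp_rot: [-0.0, 1.0, 0.0, -0.0]
ft_force: [0.6, 0.3, -0.0]
grip_width: 0.74
grasp_force: 28.0
```

>>> drive_tool([
  {"hand": 56, "slide": [0, 0, 2], "twist": 0},
  {"hand": 56, "slide": [0, 0, 4], "twist": 0},
  {"hand": 56, "slide": [0, 0, 6], "twist": 0},
  {"hand": 56, "slide": [0, 0, 8], "twist": 0},
  {"hand": 56, "slide": [0, 0, 9], "twist": 0},
])

```text
t: 17.88
tool_pos: [0.492, -0.2284, 0.0749]
tcp_rot: [-0.0, 1.0, 0.0, -0.0]
ft_force: [0.0, 0.1, -1.1]
grip_width: 0.745
grasp_force: 28.0
```

>>> drive_tool([
  {"hand": 56, "slide": [0, 0, 0.4], "twist": 0},
  {"hand": 56, "slide": [0, 0, 0.8], "twist": 0},
  {"hand": 56, "slide": [0, 0, 1.2], "twist": 0},
  {"hand": 56, "slide": [0, 0, 1.5], "twist": 0},
  {"hand": 56, "slide": [0, 0, 1.5], "twist": 0},
])

```text
t: 18.5
tool_pos: [0.4921, -0.2285, 0.0742]
tcp_rot: [-0.0, 1.0, -0.0, 0.0]
ft_force: [-1.4, 0.2, 5.7]
grip_width: 0.741
grasp_force: 28.5
```

Contact is at the right height (0.074), so I'll release, rise and check.

>>> drive_tool([
  {"hand": 66, "slide": [0, 0, 0], "twist": 0},
  {"hand": 70, "slide": [0, 0, 0], "twist": 0},
  {"hand": 76, "slide": [0, 0, 0], "twist": 0},
  {"hand": 82, "slide": [0, 0, 0], "twist": 0},
  {"hand": 85, "slide": [0, 0, 0], "twist": 0},
])

```text
t: 19.12
tool_pos: [0.492, -0.2284, 0.0735]
tcp_rot: [-0.0, 1.0, 0.0, -0.0]
ft_force: [0.5, 0.7, 0.2]
grip_width: 0.993
grasp_force: 0.0
```

>>> drive_tool([
  {"hand": 85, "slide": [0, 0, -10], "twist": 0},
  {"hand": 85, "slide": [0, 0, -50], "twist": 0},
  {"hand": 85, "slide": [0, 0, -100], "twist": 0},
  {"hand": 85, "slide": [0, 0, -145], "twist": 0},
  {"hand": 85, "slide": [0, 0, -155], "twist": 0},
])

```text
t: 19.75
tool_pos: [0.4935, -0.2292, 0.2328]
tcp_rot: [-0.0, 1.0, -0.002, 0.003]
ft_force: [0.1, 0.7, 0.5]
grip_width: 0.992
grasp_force: 0.0
```

```bash
echo "G['LCs']=(.4906,-.2294,.098,.032,.023);G['SCs']=(.4885,.1872,.078,.023,.014)" >> h.py
python3 look.py w10 LCs; python3 -c "
import numpy as np,cv2
cv2.imwrite('pics/w10.png',np.load('w10.npz')['img'][:,:,::-1])"
```

```text
19.8 [ 0.4931 -0.2289  0.232 ] [-1.0e-04  1.0e+00 -1.3e-03  2.7e-03]
LCs 885 band [ 0.4904 -0.2299] circ [ 0.4899 -0.2299  0.0301] 0.0009 z 0.0989 bbox [ 0.4903 -0.2303] [0.0632 0.0629]
   LCs mec 0.4904 -0.2299 0.0321 hullfit [ 0.4903 -0.2301  0.0316] 0.00023
```

View pics/w10.png

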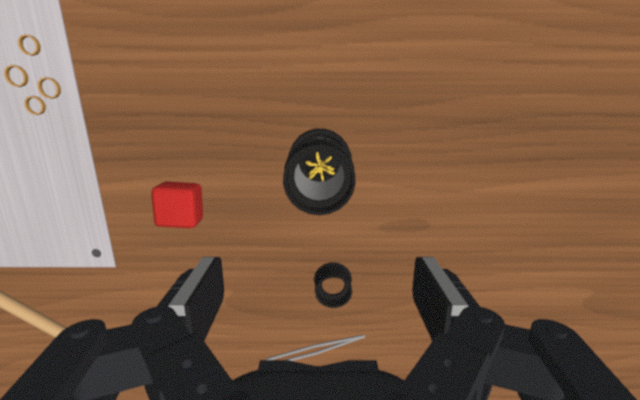

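The large collar is fully down: its top reads 98.9 mm against 98 expected, and it is centred at (319,175). Next is the small set, surveying the base first.

>>> drive_tool([
  {"hand": 85, "slide": [1, 40, 0], "twist": 0},
  {"hand": 85, "slide": [2, 90, 0], "twist": 0},
  {"hand": 85, "slide": [2, 150, 0], "twist": 0},
  {"hand": 85, "slide": [2, 210, 0], "twist": 0},
  {"hand": 85, "slide": [2, 270, 0], "twist": 0},
])

```text
t: 20.48
tool_pos: [0.4887, 0.0433, 0.2268]
tcp_rot: [0.0, 1.0, -0.0, -0.002]
ft_force: [1.0, 0.4, -0.0]
grip_width: 0.991
grasp_force: 0.0
```

>>> drive_tool([
  {"hand": 85, "slide": [0, 55, 0], "twist": 0},
  {"hand": 85, "slide": [0, 105, 0], "twist": 0},
  {"hand": 85, "slide": [0, 140, 0], "twist": 0},
  {"hand": 85, "slide": [0, 147, 0], "twist": 0},
  {"hand": 85, "slide": [0, 147, 0], "twist": 0},
])

```text
t: 21.1
tool_pos: [0.4893, 0.1881, 0.2273]
tcp_rot: [-0.0, 1.0, -0.001, -0.001]
ft_force: [0.2, 1.0, 0.1]
grip_width: 0.996
grasp_force: 0.0
```

>>> drive_tool([
  {"hand": 85, "slide": [0, 0, 10], "twist": 0},
  {"hand": 85, "slide": [0, 0, 25], "twist": 0},
  {"hand": 85, "slide": [0, 0, 30], "twist": 0},
  {"hand": 85, "slide": [0, 0, 30], "twist": 0},
  {"hand": 85, "slide": [0, 0, 30], "twist": 0},
])

```text
t: 21.72
tool_pos: [0.4902, 0.1885, 0.1989]
tcp_rot: [-0.0, 1.0, 0.0, 0.0]
ft_force: [0.3, 0.1, 0.2]
grip_width: 0.994
grasp_force: 0.0
```

```bash
python3 look.py w11 SB SF
```

```text
21.775 [0.4902 0.1886 0.199 ] [-1.e-04  1.e+00  2.e-04  5.e-04]
SB 1137 band [0.4894 0.1873] circ [0.488  0.1874 0.0231] 0.0053 z 0.0185 bbox [0.4883 0.1876] [0.0535 0.0525]
   SB mec 0.4883 0.1874 0.027 hullfit [0.4883 0.1874 0.0267] 0.00015
SF 413 band [0.6249 0.2216] circ [0.6244 0.2215 0.0162] 0.0009 z 0.0506 bbox [0.6248 0.2217] [0.0351 0.0346]
   SF mec 0.6253 0.2216 0.0183 hullfit [0.625  0.2216 0.0178] 0.00026
```

>>> drive_tool([
  {"hand": 85, "slide": [-40, 10, 0], "twist": 0},
  {"hand": 85, "slide": [-85, 22, 0], "twist": 0},
  {"hand": 85, "slide": [-125, 32, 0], "twist": 0},
  {"hand": 85, "slide": [-136.7, 34.6, 0], "twist": 0},
  {"hand": 85, "slide": [-136.7, 34.6, 0], "twist": 0},
], grip_force=40)

```text
t: 22.45
tool_pos: [0.6263, 0.2231, 0.1982]
tcp_rot: [-0.0, 1.0, -0.0, -0.001]
ft_force: [-1.0, 0.2, -0.1]
grip_width: 0.998
grasp_force: 0.0
```

>>> drive_tool([
  {"hand": 85, "slide": [0, 0, 10], "twist": 0},
  {"hand": 85, "slide": [0, 0, 30], "twist": 0},
  {"hand": 85, "slide": [0, 0, 40], "twist": 0},
  {"hand": 85, "slide": [0, 0, 40], "twist": 0},
  {"hand": 85, "slide": [0, 0, 40], "twist": 0},
])

```text
t: 23.08
tool_pos: [0.6268, 0.2233, 0.1594]
tcp_rot: [-0.0, 1.0, 0.0, 0.001]
ft_force: [0.4, -0.0, -0.1]
grip_width: 0.997
grasp_force: 0.0
```

```bash
python3 look.py w12 SF
```

```text
23.125 [0.6269 0.2233 0.1595] [-1.e-04  1.e+00  3.e-04  7.e-04]
SF 573 band [0.6251 0.2216] circ [0.6247 0.2216 0.0162] 0.0009 z 0.0508 bbox [0.6252 0.2218] [0.0354 0.0346]
   SF mec 0.6253 0.2213 0.0181 hullfit [0.6252 0.2215 0.0177] 0.00017
```

>>> drive_tool([
  {"hand": 85, "slide": [0, -0.2, 40], "twist": 0},
  {"hand": 85, "slide": [0, -0.2, 80], "twist": 0},
  {"hand": 85, "slide": [0, -0.2, 115], "twist": 0},
  {"hand": 85, "slide": [0, -0.2, 133], "twist": 0},
  {"hand": 85, "slide": [0, -0.2, 139.5], "twist": 0},
])

```text
t: 23.8
tool_pos: [0.6267, 0.223, 0.0187]
tcp_rot: [-0.0, 1.0, -0.0, -0.0]
ft_force: [-0.0, 0.3, 0.1]
grip_width: 0.992
grasp_force: 0.0
```

>>> drive_tool([
  {"hand": 75, "slide": [0, 0, 0], "twist": 0},
  {"hand": 65, "slide": [0, 0, 0], "twist": 0},
  {"hand": 55, "slide": [0, 0, 0], "twist": 0},
  {"hand": 46, "slide": [0, 0, 0], "twist": 0},
  {"hand": 41, "slide": [0, 0, 0], "twist": 0},
])

```text
t: 24.42
tool_pos: [0.6267, 0.223, 0.0194]
tcp_rot: [-0.0, 1.0, 0.0, 0.0]
ft_force: [0.1, -0.0, -0.1]
grip_width: 0.482
grasp_force: 0.0
```

>>> drive_tool([
  {"hand": 37, "slide": [0, 0, 0], "twist": 0},
  {"hand": 33, "slide": [0, 0, 0], "twist": 0},
  {"hand": 28, "slide": [0, 0, 0], "twist": 0},
  {"hand": 28, "slide": [0, 0, 0], "twist": 0},
  {"hand": 28, "slide": [0, 0, 0], "twist": 0},
])

```text
t: 25.05
tool_pos: [0.6268, 0.2231, 0.0194]
tcp_rot: [-0.0, 1.0, 0.0, 0.0]
ft_force: [0.2, 0.8, 2.9]
grip_width: 0.417
grasp_force: 40.2
```

```bash
python3 look.py w13;python3 - <<'E'
from h import *
c=dict(np.load("w13.npz"))
for z in(.050,.051):print(*held(c,z,.018,.015,.625,.2225))
E
```

```text
25.1 [0.6268 0.2231 0.0194] [-1.e-04  1.e+00  2.e-04  3.e-04]
1547 [0.625  0.2219] [0.6248 0.222 ] [0.6252 0.2225]
1485 [0.625  0.2219] [0.6248 0.2219] [0.6252 0.2225]
```

>>> drive_tool([
  {"hand": 28, "slide": [0, 0, -8], "twist": 0},
  {"hand": 28, "slide": [0, 0, -30], "twist": 0},
  {"hand": 28, "slide": [0, 0, -55], "twist": 0},
  {"hand": 28, "slide": [0, 0, -70], "twist": 0},
  {"hand": 28, "slide": [0, 0, -70], "twist": 0},
])

```text
t: 25.78
tool_pos: [0.6271, 0.2231, 0.0902]
tcp_rot: [-0.0, 1.0, 0.0, 0.001]
ft_force: [-0.2, 0.2, -1.6]
grip_width: 0.414
grasp_force: 40.1
```

>>> drive_tool([
  {"hand": 28, "slide": [30, -8, 0], "twist": 0},
  {"hand": 28, "slide": [68, -17, 0], "twist": 0},
  {"hand": 28, "slide": [106, -26, 0], "twist": 0},
  {"hand": 28, "slide": [130, -33, 0], "twist": 0},
  {"hand": 28, "slide": [136.8, -34.2, 0], "twist": 0},
])

```text
t: 26.4
tool_pos: [0.4878, 0.1881, 0.0883]
tcp_rot: [-0.0, 1.0, -0.0, -0.001]
ft_force: [-0.2, -0.4, -1.2]
grip_width: 0.409
grasp_force: 40.1
```

>>> drive_tool([
  {"hand": 28, "slide": [0, 0, 6], "twist": 0},
  {"hand": 28, "slide": [0, 0, 12], "twist": 0},
  {"hand": 28, "slide": [0, 0, 16], "twist": 0},
  {"hand": 28, "slide": [0, 0, 16], "twist": 0},
  {"hand": 28, "slide": [0, 0, 16], "twist": 0},
])

```text
t: 27.02
tool_pos: [0.4901, 0.1888, 0.0731]
tcp_rot: [-0.0, 1.0, 0.0, 0.0]
ft_force: [0.5, -0.7, -2.0]
grip_width: 0.414
grasp_force: 40.1
```

```bash
python3 look.py w14 SB;python3 - <<'E'
from h import *
c=dict(np.load("w14.npz"))
for z in(.104,.105):print(*held(c,z,.018,.015,.488,.1885))
W=cloud(c).reshape(-1,3);g=c["img"].reshape(-1,3).astype(int)
for z in (.012,.016,.018):
    P=W[(abs(W[:,2]-z)<.002)&(np.hypot(W[:,0]-.488,W[:,1]-.1874)<.04)&(g.max(1)<60)]
    if len(P)>20:print("base",z,len(P),((P[:,1].min()+P[:,1].max())/2).round(4),P[:,0].min().round(4))
st=(np.ptp(g,axis=1)<25)&(g.min(1)>60)
for z in (.06,.07,.08,.09):
    P=W[st&(abs(W[:,2]-z)<.004)&(abs(W[:,1]-.188)<.021)&(W[:,0]<.482)&(W[:,0]>.45)]
    if len(P)>9:print("wall",z,len(P),((P[:,1].min()+P[:,1].max())/2).round(4),P[:,0].min().round(4))
E
```

```text
27.075 [0.4901 0.1888 0.0732] [-1.e-04  1.e+00  1.e-04  2.e-04]
SB 1799 band [0.4896 0.1875] circ [0.4878 0.1875 0.0235] 0.0054 z 0.0186 bbox [0.4821 0.1873] [0.042  0.0536]
   SB mec 0.4877 0.1873 0.027 hullfit [0.4878 0.1875 0.0267] 0.00015
1595 [0.4883 0.1876] [0.488  0.1877] [0.4884 0.1885]
1534 [0.4883 0.1876] [0.4881 0.1876] [0.4884 0.1885]
base 0.012 1262 0.1884 0.4611
base 0.016 572 0.1878 0.4611
base 0.018 1423 0.1877 0.4612
wall 0.06 315 0.1876 0.4703
wall 0.07 376 0.1876 0.4703
wall 0.08 507 0.188 0.4703
wall 0.09 638 0.188 0.4703
```

>>> drive_tool([
  {"hand": 28, "slide": [0, 0, 10], "twist": 0},
  {"hand": 28, "slide": [0, 0, 20], "twist": 0},
  {"hand": 28, "slide": [0, 0, 28], "twist": 0},
  {"hand": 28, "slide": [0, 0, 33], "twist": 0},
  {"hand": 28, "slide": [0, 0, 35], "twist": 0},
])

```text
t: 27.75
tool_pos: [0.4897, 0.1887, 0.0376]
tcp_rot: [-0.0, 1.0, -0.0, -0.0]
ft_force: [-0.8, 0.5, -1.0]
grip_width: 0.411
grasp_force: 40.1
```

>>> drive_tool([
  {"hand": 28, "slide": [0, 0, 1.5], "twist": 0},
  {"hand": 28, "slide": [0, 0, 3], "twist": 0},
  {"hand": 28, "slide": [0, 0, 4.5], "twist": 0},
  {"hand": 28, "slide": [0, 0, 6], "twist": 0},
  {"hand": 28, "slide": [0, 0, 7.7], "twist": 0},
])

```text
t: 28.38
tool_pos: [0.4899, 0.1888, 0.0304]
tcp_rot: [-0.0, 1.0, 0.0, 0.0]
ft_force: [0.3, -0.4, -2.0]
grip_width: 0.411
grasp_force: 40.1
```

>>> drive_tool([
  {"hand": 28, "slide": [0, 0, 0.4], "twist": 0},
  {"hand": 28, "slide": [0, 0, 0.8], "twist": 0},
  {"hand": 28, "slide": [0, 0, 1.2], "twist": 0},
  {"hand": 28, "slide": [0, 0, 1.5], "twist": 0},
  {"hand": 28, "slide": [0, 0, 1.5], "twist": 0},
])

```text
t: 29.0
tool_pos: [0.4899, 0.1888, 0.0293]
tcp_rot: [-0.0, 1.0, 0.0, 0.0]
ft_force: [-1.3, -0.9, 4.2]
grip_width: 0.411
grasp_force: 40.5
```

>>> drive_tool([
  {"hand": 38, "slide": [0, 0, 0], "twist": 0},
  {"hand": 42, "slide": [0, 0, 0], "twist": 0},
  {"hand": 48, "slide": [0, 0, 0], "twist": 0},
  {"hand": 56, "slide": [0, 0, 0], "twist": 0},
  {"hand": 64, "slide": [0, 0, 0], "twist": 0},
])

```text
t: 29.62
tool_pos: [0.4899, 0.1888, 0.0289]
tcp_rot: [-0.0, 1.0, 0.0, 0.0]
ft_force: [-0.1, 0.4, -0.5]
grip_width: 0.752
grasp_force: 0.0
```

>>> drive_tool([
  {"hand": 70, "slide": [0, 0, -8], "twist": 0},
  {"hand": 85, "slide": [0, 0, -50], "twist": 0},
  {"hand": 85, "slide": [0, 0, -100], "twist": 0},
  {"hand": 85, "slide": [0, 0, -150], "twist": 0},
  {"hand": 85, "slide": [0, 0, -170], "twist": 0},
])

```text
t: 30.25
tool_pos: [0.4911, 0.1892, 0.2029]
tcp_rot: [-0.0, 1.0, 0.001, 0.003]
ft_force: [-0.1, 0.1, -0.5]
grip_width: 0.996
grasp_force: 0.0
```

>>> drive_tool([
  {"hand": 85, "slide": [0, 0, 0], "twist": 0},
  {"hand": 85, "slide": [0, 0, 0], "twist": 0},
  {"hand": 85, "slide": [0, 0, 0], "twist": 0},
  {"hand": 85, "slide": [0, 0, 0], "twist": 0},
  {"hand": 85, "slide": [0, 0, 0], "twist": 0},
])

```text
t: 30.88
tool_pos: [0.4897, 0.1887, 0.1984]
tcp_rot: [-0.0, 1.0, -0.0, -0.0]
ft_force: [-0.3, -0.2, 1.1]
grip_width: 0.994
grasp_force: 0.0
```

```bash
python3 look.py w15 SFs
```

```text
30.925 [0.4898 0.1887 0.1985] [-1.e-04  1.e+00 -1.e-04 -3.e-04]
SFs 466 band [0.4884 0.1873] circ [0.4882 0.1873 0.0162] 0.001 z 0.0608 bbox [0.4887 0.1872] [0.0358 0.0347]
   SFs mec 0.4887 0.1872 0.018 hullfit [0.4886 0.1872 0.0177] 0.00014
```

>>> drive_tool([
  {"hand": 85, "slide": [-12, -30, 0], "twist": 0},
  {"hand": 85, "slide": [-32, -80, 0], "twist": 0},
  {"hand": 85, "slide": [-54, -135, 0], "twist": 0},
  {"hand": 85, "slide": [-76, -190, 0], "twist": 0},
  {"hand": 85, "slide": [-98, -245, 0], "twist": 0},
], grip_force=25)

```text
t: 31.6
tool_pos: [0.5885, -0.058, 0.199]
tcp_rot: [-0.0, 1.0, 0.0, 0.0]
ft_force: [0.9, 0.2, -0.6]
grip_width: 0.993
grasp_force: 0.0
```

>>> drive_tool([
  {"hand": 85, "slide": [-22, -55, 0], "twist": 0},
  {"hand": 85, "slide": [-42, -105, 0], "twist": 0},
  {"hand": 85, "slide": [-58, -144, 0], "twist": 0},
  {"hand": 85, "slide": [-62.4, -154.3, 0], "twist": 0},
  {"hand": 85, "slide": [-62.4, -154.3, 0], "twist": 0},
])

```text
t: 32.22
tool_pos: [0.6502, -0.2105, 0.1984]
tcp_rot: [0.0, 1.0, 0.0, -0.0]
ft_force: [-0.3, 0.2, 0.3]
grip_width: 0.996
grasp_force: 0.0
```

>>> drive_tool([
  {"hand": 85, "slide": [0, 0, 10], "twist": 0},
  {"hand": 85, "slide": [0, 0, 30], "twist": 0},
  {"hand": 85, "slide": [0, 0, 40], "twist": 0},
  {"hand": 85, "slide": [0, 0, 40], "twist": 0},
  {"hand": 85, "slide": [0, 0, 40], "twist": 0},
])

```text
t: 32.85
tool_pos: [0.6507, -0.2102, 0.1596]
tcp_rot: [-0.0, 1.0, -0.0, 0.001]
ft_force: [0.5, -0.8, 1.3]
grip_width: 0.994
grasp_force: 0.0
```

```bash
python3 look.py w16 SC
```

```text
32.9 [ 0.6508 -0.2104  0.1597] [-3.e-04  1.e+00 -2.e-04  7.e-04]
SC 652 band [ 0.6483 -0.2123] circ [ 0.6478 -0.2122  0.0212] 0.001 z 0.0308 bbox [ 0.6482 -0.2123] [0.0453 0.0449]
   SC mec 0.6483 -0.2125 0.0232 hullfit [ 0.6483 -0.2123  0.0228] 0.00018
```

>>> drive_tool([
  {"hand": 85, "slide": [0.7, -0.4, 45], "twist": 0},
  {"hand": 85, "slide": [0.7, -0.4, 90], "twist": 0},
  {"hand": 85, "slide": [0.7, -0.4, 125], "twist": 0},
  {"hand": 85, "slide": [0.7, -0.4, 144], "twist": 0},
  {"hand": 85, "slide": [0.7, -0.4, 151.5], "twist": 0},
])

```text
t: 33.58
tool_pos: [0.6497, -0.211, 0.007]
tcp_rot: [-0.0, 1.0, 0.0, -0.0]
ft_force: [0.5, -0.3, 0.2]
grip_width: 0.994
grasp_force: 0.0
```

>>> drive_tool([
  {"hand": 75, "slide": [0, 0, 0], "twist": 0},
  {"hand": 66, "slide": [0, 0, 0], "twist": 0},
  {"hand": 58, "slide": [0, 0, 0], "twist": 0},
  {"hand": 52, "slide": [0, 0, 0], "twist": 0},
  {"hand": 48, "slide": [0, 0, 0], "twist": 0},
])

```text
t: 34.2
tool_pos: [0.6497, -0.2109, 0.0077]
tcp_rot: [-0.0, 1.0, -0.0, 0.0]
ft_force: [-0.4, 0.5, -0.6]
grip_width: 0.561
grasp_force: 0.0
```

>>> drive_tool([
  {"hand": 45, "slide": [0, 0, 0], "twist": 0},
  {"hand": 42, "slide": [0, 0, 0], "twist": 0},
  {"hand": 38, "slide": [0, 0, 0], "twist": 0},
  {"hand": 38, "slide": [0, 0, 0], "twist": 0},
  {"hand": 38, "slide": [0, 0, 0], "twist": 0},
])

```text
t: 34.83
tool_pos: [0.6497, -0.211, 0.0077]
tcp_rot: [-0.0, 1.0, -0.0, 0.0]
ft_force: [-1.3, -0.6, 4.9]
grip_width: 0.53
grasp_force: 25.4
```

```bash
cat >> h.py <<'E'
def heldc(c,z,ro,ri,x,y):
    W=cloud(c).reshape(-1,3)
    P=W[(abs(W[:,2]-z)<.003)&(abs(W[:,1]-y)<ro-.004)&(abs(W[:,0]-x)<ro+.012)]
    f=lambda q:(lambda r:np.maximum(r-ro,0)+np.maximum(ri-r,0))(np.hypot(P[:,0]-q[0],P[:,1]-q[1]))
    return len(P),least_squares(f,[x,y],loss="soft_l1",f_scale=.0005).x.round(4),np.median(P[:,2]).round(4)
E
python3 look.py w17; python3 -c "
from h import *
c=dict(np.load('w17.npz'));print(heldc(c,.031,.023,.014,.6483,-.2123))"
```

```text
34.875 [ 0.6497 -0.2109  0.0077] [-1.e-04  1.e+00 -1.e-04  2.e-04]
(1949, array([ 0.6479, -0.2124]), np.float64(0.0305))
```

>>> drive_tool([
  {"hand": 38, "slide": [0, 0, -8], "twist": 0},
  {"hand": 38, "slide": [0, 0, -35], "twist": 0},
  {"hand": 38, "slide": [0, 0, -75], "twist": 0},
  {"hand": 38, "slide": [0, 0, -105], "twist": 0},
  {"hand": 38, "slide": [0, 0, -110], "twist": 0},
])

```text
t: 35.55
tool_pos: [0.6509, -0.2112, 0.1197]
tcp_rot: [-0.0, 1.0, -0.001, 0.002]
ft_force: [0.5, -0.3, -0.5]
grip_width: 0.53
grasp_force: 25.7
```

>>> drive_tool([
  {"hand": 38, "slide": [10, 25, 0], "twist": 0},
  {"hand": 38, "slide": [30, 75, 0], "twist": 0},
  {"hand": 38, "slide": [52, 130, 0], "twist": 0},
  {"hand": 38, "slide": [74, 185, 0], "twist": 0},
  {"hand": 38, "slide": [96, 240, 0], "twist": 0},
])

```text
t: 36.17
tool_pos: [0.5518, 0.0307, 0.1158]
tcp_rot: [0.0, 1.0, 0.0, -0.001]
ft_force: [0.4, 0.0, -0.6]
grip_width: 0.53
grasp_force: 25.7
```

>>> drive_tool([
  {"hand": 38, "slide": [22, 55, 0], "twist": 0},
  {"hand": 38, "slide": [42, 105, 0], "twist": 0},
  {"hand": 38, "slide": [58, 145, 0], "twist": 0},
  {"hand": 38, "slide": [63.8, 159.8, 0], "twist": 0},
  {"hand": 38, "slide": [63.8, 159.8, 0], "twist": 0},
])

```text
t: 36.8
tool_pos: [0.4892, 0.189, 0.1166]
tcp_rot: [-0.001, 1.0, -0.0, -0.001]
ft_force: [0.4, -0.4, -0.4]
grip_width: 0.531
grasp_force: 25.8
```

>>> drive_tool([
  {"hand": 38, "slide": [0, 0, 12], "twist": 0},
  {"hand": 38, "slide": [0, 0, 26], "twist": 0},
  {"hand": 38, "slide": [0, 0, 36], "twist": 0},
  {"hand": 38, "slide": [0, 0, 38], "twist": 0},
  {"hand": 38, "slide": [0, 0, 38], "twist": 0},
])

```text
t: 37.42
tool_pos: [0.4899, 0.1887, 0.0793]
tcp_rot: [0.0, 1.0, 0.0, -0.0]
ft_force: [0.3, -0.2, 0.3]
grip_width: 0.531
grasp_force: 25.8
```

```bash
python3 look.py w18 SFs; python3 -c "
from h import *
c=dict(np.load('w18.npz'));cv2.imwrite('pics/w18.png',c['img'][:,:,::-1]);print(heldc(c,.1025,.023,.014,.4885,.1875))"
```

```text
37.475 [0.4901 0.1889 0.0796] [-0.e+00  1.e+00  1.e-04  3.e-04]
SFs 514 band [0.4879 0.1874] circ [0.4884 0.1873 0.0156] 0.001 z 0.0606 bbox [0.5005 0.1875] [0.0117 0.0301]
   SFs mec 0.497 0.1875 0.0151 hullfit [0.4911 0.1873 0.0156] 0.00069
(2011, array([0.4882, 0.1874]), np.float64(0.1023))
```

View pics/w18.png

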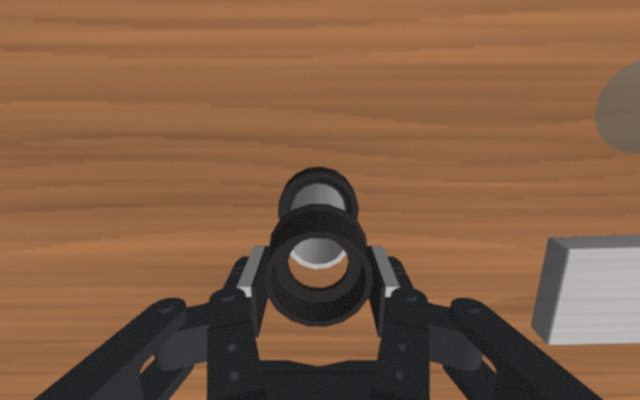

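The small collar is centred over the small flask at about (318,265).

>>> drive_tool([
  {"hand": 38, "slide": [0, 0, 4], "twist": 0},
  {"hand": 38, "slide": [0, 0, 8], "twist": 0},
  {"hand": 38, "slide": [0, 0, 11], "twist": 0},
  {"hand": 38, "slide": [0, 0, 13], "twist": 0},
  {"hand": 38, "slide": [0, 0, 14], "twist": 0},
])

```text
t: 38.15
tool_pos: [0.4897, 0.1888, 0.0653]
tcp_rot: [-0.0, 1.0, -0.0, -0.0]
ft_force: [0.5, -0.7, -0.2]
grip_width: 0.535
grasp_force: 25.8
```

>>> drive_tool([
  {"hand": 38, "slide": [0, 0, 2], "twist": 0},
  {"hand": 38, "slide": [0, 0, 4], "twist": 0},
  {"hand": 38, "slide": [0, 0, 6], "twist": 0},
  {"hand": 38, "slide": [0, 0, 8], "twist": 0},
  {"hand": 38, "slide": [0, 0, 9], "twist": 0},
])

```text
t: 38.78
tool_pos: [0.4897, 0.1889, 0.0563]
tcp_rot: [-0.0, 1.0, 0.0, -0.0]
ft_force: [-0.8, -0.1, -0.6]
grip_width: 0.532
grasp_force: 25.8
```

>>> drive_tool([
  {"hand": 38, "slide": [0, 0, 0.4], "twist": 0},
  {"hand": 38, "slide": [0, 0, 0.8], "twist": 0},
  {"hand": 38, "slide": [0, 0, 1.2], "twist": 0},
  {"hand": 38, "slide": [0, 0, 1.5], "twist": 0},
  {"hand": 38, "slide": [0, 0, 1.5], "twist": 0},
])

```text
t: 39.4
tool_pos: [0.4899, 0.1889, 0.0558]
tcp_rot: [-0.0, 1.0, 0.0, 0.0]
ft_force: [-1.3, -1.5, 6.8]
grip_width: 0.531
grasp_force: 26.4
```

>>> drive_tool([
  {"hand": 48, "slide": [0, 0, 0], "twist": 0},
  {"hand": 52, "slide": [0, 0, 0], "twist": 0},
  {"hand": 60, "slide": [0, 0, 0], "twist": 0},
  {"hand": 70, "slide": [0, 0, 0], "twist": 0},
  {"hand": 80, "slide": [0, 0, 0], "twist": 0},
])

```text
t: 40.02
tool_pos: [0.4897, 0.1889, 0.0548]
tcp_rot: [-0.0, 1.0, 0.0, -0.0]
ft_force: [0.6, 1.0, -0.8]
grip_width: 0.935
grasp_force: 0.0
```

>>> drive_tool([
  {"hand": 85, "slide": [0, 0, -8], "twist": 0},
  {"hand": 85, "slide": [0, 0, -50], "twist": 0},
  {"hand": 85, "slide": [0, 0, -100], "twist": 0},
  {"hand": 85, "slide": [0, 0, -145], "twist": 0},
  {"hand": 85, "slide": [0, 0, -160], "twist": 0},
])

```text
t: 40.65
tool_pos: [0.491, 0.1893, 0.2184]
tcp_rot: [-0.0, 1.0, 0.001, 0.003]
ft_force: [-1.0, 0.1, 0.8]
grip_width: 0.992
grasp_force: 0.0
```

>>> drive_tool([
  {"hand": 85, "slide": [0, 0, 0], "twist": 0},
  {"hand": 85, "slide": [0, 0, 0], "twist": 0},
  {"hand": 85, "slide": [0, 0, 0], "twist": 0},
  {"hand": 85, "slide": [0, 0, 0], "twist": 0},
  {"hand": 85, "slide": [0, 0, 0], "twist": 0},
])

```text
t: 41.28
tool_pos: [0.4896, 0.1888, 0.2144]
tcp_rot: [-0.0, 1.0, -0.0, -0.0]
ft_force: [0.2, 0.1, -0.1]
grip_width: 1.0
grasp_force: 0.0
```

```bash
python3 look.py w19 SCs; python3 - <<'E'
from rig import robot
import cv2
cv2.imwrite("pics/sc19.png",robot.read_camera("scene")["img"][:,:,::-1])
E
```

```text
41.325 [0.4897 0.1888 0.2146] [-1.e-04  1.e+00 -1.e-04 -3.e-04]
SCs 629 band [0.4885 0.1873] circ [0.488  0.1874 0.0212] 0.001 z 0.0788 bbox [0.4884 0.1873] [0.0451 0.045 ]
   SCs mec 0.4885 0.1873 0.023 hullfit [0.4884 0.1873 0.0227] 0.00013
```

View pics/sc19.png

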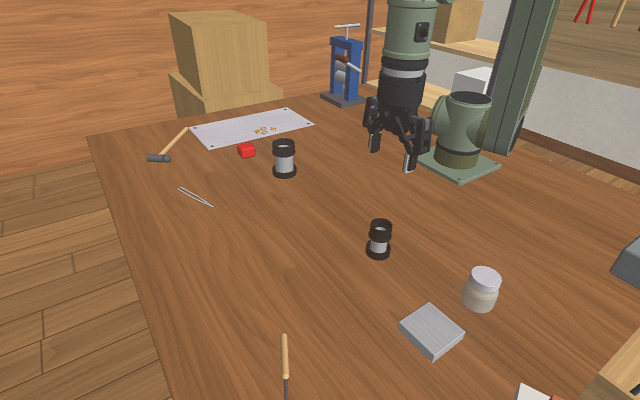

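Both assemblies stand upright, at (284,158) and (379,240). The bystanders have not moved and the gripper is clear.

```bash
python3 -c "
from rig import robot
print(robot.finish_job())"
```

```text
the job is handed in; nothing more can be done
None
```

Both casting sets are assembled, large first then small: each flask is seated and released, each collar measured fully down, bystanders not moved, and the job was handed in at about 41 s of the 112 s allowed.

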